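Clamp a phone in the repair vise

ROBOT

A 6-joint arm with a two-finger parallel gripper is mounted at the origin on the work surface. World frame = base frame: x ahead of the robot, y to its left, z up, the work surface at z = 0. Lengths are in m, angles in rad, forces in N, time in s.
With the tool pointing down it reaches from about 0.275 to 0.825 m from the base axis. Payload 5.2 kg.
Tool frame: the origin (TCP) lies on the centre line of the jaws, within the pads' length; the fingertips stand 14 mm ahead of it and the grasp point (between the pads) lies 5 mm behind it; z points along the fingers, y is the line along which they close (so a half turn about z gives the same grasp; the last joint's range is limited). The gripper opens to 93 mm and grips with 3 to 60 N. Pads are 15 mm wide; open, the fingers measure 128 mm over their backs; the gripper's body (75 mm by 188 mm) begins 65 mm behind the grasp point.
Start: joints at [1.113, 0.259, 1.535, -0, 1.348, -0.203], TCP at [0.139, 0.532, 0.233] pointing down, gripper open.
Joint ranges: [-3.14, 3.14], [-0.91, 2.08], [0.19, 2.58], [-1.22, 4.36], [0.22, 2.71], [-3.12, 3.12]. Speed limits (rad/s): [2.57, 2.57, 3.14, 3.14, 3.14, 3.14].

INTERFACE

Orientations are given as a unit quaternion [x, y, z, w].
In Python, from workcell import env, viewer gives the robot as it stands. The module is installed in compiled form; this text tells all that it offers.
- The arm moves only by the tool servo_tool, never from a script. Its argument "commands" is text: rows parted by semicolons, each of 7 numbers parted by spaces: the turn, a rotation vector about the tool's x, y, z in units of 6 degrees (1.0 is 6 degrees), then the shift along the tool's x, y, z in m, then the closure, from 0 (fully open) to 1 (shut). A call has 1 to 12 rows; each row shifts and turns the commanded pose from where the row before left it, along the tool's axes as they then stand; what a row does not reach is not made up. A row lasts 1/12 s, in which the tool goes at most 41.7 mm and 7.16 degrees, less where a joint would pass 70% of its speed; a pose out of reach is approached as far as the arm can. A call with a gripper value outside its range is refused whole. The fingers move at their own pace and stop on an object; "force" is the grip in N (left out, the last holds). Time passes only in rows, so rows that do not move let the fingers close. It gives the time, the measured TCP pose, the force, the opening and the grip force at its end, in the units of the state.
- env.sense(): the state, without advancing time (a new reading comes with each control period).
- viewer.capture(name): name is "side" or "top"; returns the picture (420x560x3 uint8, blue, green, red); there is no depth.
- viewer.get_calibration(name): a dict with "intrinsics" (3x3 intrinsics, pixels), "cam_to_world" (4x4, takes a point from camera to world coordinates). Camera axes: x right, y up, looking along -z (the intrinsics and any distortion apply to the point x, -y, -z); pixel columns grow to the right and rows downward; lengths in m; the calibration is good to about 2 mm. A picture is of the moment at which its call begins. get_calibration takes no time and is no camera call.
- env.hand_in(): hands the job in; it is judged then, once.
The state is a dict: "time": time; "joints": joint angles; "joint_vel": joint speeds; "effort": joint torques, N m; "position": TCP position; "orientation": TCP orientation; "ft_force": force on the tool from outside, world axes, zero at the start; "moment": the same for the moment, N m; "opening": finger opening in m; "grasp_force": force on a finger pad.
Only numpy, scipy, OpenCV 4.12 (cv2) and the standard library are available. Lean on these libraries where they do the work, as an engineer would, in place of code of your own. Each camera call takes 0.05 s, during which the arm holds its last target. There are 200 camera calls.

TASK

Take the orange phone out of the wooden rack, stand it on its long edge on the bed of the blue vise, about centred between the two rubber-lined jaws, and let go of it. Then crank the red handle clockwise (seen from the handle's end) until the jaws hold the phone firmly, upright and square, with the handle clearly stiffer than it was while the jaw ran free, but without forcing it further, and let go of the handle. Leave the other two phones in the rack.

Things in the scene. Friction and masses are not known exactly. Their poses are not given: they have to be found in the camera images.
- phone_orange: The phone to clamp: orange back, black glass front, 140 long x 9 thick x 70 mm, about 0.18 kg, standing on a long edge. Origin: middle of the edge it stands on; x along its length, y through its thickness (thin lenses on +y), z up, top edge at 70 mm. Either way round is fine. Grip it across its thickness, high up: the jaws need its lower 30 mm.
- phone_white: White phone of the same size and axes in another slot of the rack; stays there.
- phone_green: Green phone of the same size and axes in another slot of the rack; stays there.
- rack: Fixed wooden rack: board 150 (x) x 190 (y) x 8 mm, origin at the centre of its underside, three slots along its x at y = -56, 0, +56 mm with a phone in each, in any order. A slot is 12 mm wide between two rails whose tops are 33 mm above the table; the phones stand on the board, 8 mm up.
- vise: Blue machine vise, fixed. Origin: centre of its underside; x along the screw, from the crank end (-x, facing the robot) to the fixed jaw; y across; z up. Flat bed at z = 70 mm. Both jaws reach up to z = 100 mm and are 92 mm wide in y. Fixed jaw: face at x = +30 mm, back at +65 mm. The moving jaw is on the crank side; the gap starts at 24 to 38 mm.
- fixed_jaw: Fixed jaw; origin on the bed at the middle of its rubber face, axes as the vise's. The phone ends up pressed flat on this face. The moving jaw has a sprung rubber plate (10 N per mm, 14 mm travel), so the handle stiffens gradually once it meets the phone: about a sixth of a turn past first contact is firm, near half a turn crushes it.
- lamp_bar (a point): Centre of the black lamp bar over the crank end, 25 (x) x 155 (y) x 20 mm in vise axes, underside 180 mm above the table, on two 10 mm posts at its ends (70 mm either side, 7 mm nearer the jaws). It blocks a gripper pointing straight down at the handle: lean the gripper back towards the robot, about 25 to 45 degrees.
- handle_mid (a point): Middle of the red handle, a freely spinning sleeve 17 mm in diameter, 40 mm long, parallel to the vise's x axis and pointing out to -x. It stands on a steel arm whose face is 20 mm from this point towards the vise, and runs on a circle of 40 mm radius about crank_hub.
- crank_hub (a point): Point on the screw axis, 85 mm above the table, centre of handle_mid's circle. Clockwise seen from the robot (top towards the vise's -y) closes the jaw 30 mm per turn. The hub ends 18 mm from here, towards the vise. The screw stays where it is left. Running free takes about 4.5 N at the handle, plus about 0.12 N per newton of clamping.

How it is judged:
On the way:
1. the orange phone stands on the vise bed between the jaws, within 30 mm of their middle, before it is clamped (x of phone_orange in the frame of vise between -0.01 and 0.035 m and y of phone_orange in the frame of vise between -0.03 and 0.03 m and z of phone_orange in the frame of vise between 0.06 and 0.08 m and angle between phone_orange's own z axis and vertical below 0.6 rad), for 0.2 s.
At the end, for the whole second after the job is handed in: The orange phone is at rest on the vise bed (z 65 to 76 mm in the vise frame), within 30 mm of the middle of the jaws, upright and square within 5 degrees, pressed on the fixed jaw with over 20 N; white and green phones within 30 mm of their start (x of phone_orange in the frame of vise between -0.01 and 0.035 m and y of phone_orange in the frame of vise between -0.03 and 0.03 m and z of phone_orange in the frame of vise between 0.065 and 0.076 m and contact force between fixed_jaw and phone_orange above 20 N and angle between phone_orange's own z axis and vertical below 0.09 rad and angle between the x axis of phone_orange and the y axis of vise, either way round below 0.09 rad and linear speed of phone_orange below 0.01 m/s and distance of each of phone_white, phone_green from where it was at the start of the episode below 0.03 m); the robot touches nothing.
It fails at once if the phone is squeezed with more than 150 N (contact force between fixed_jaw and phone_orange above 150 N).
It fails at once if the white or the green phone is moved more than 30 mm (distance of any of phone_white, phone_green from where it was at the start of the episode above 0.03 m).
It also fails if it takes over 67 s, if anything falls off the work surface, if the arm or the gripper's body presses on something with over 40 N, if the wrist force passes 120 N, or if a joint passes its speed limit or range.

## Working session

There is one attempt and no reset: what is moved stays moved. The work goes in short steps, Python scripts to look and compute and a tool call to move; the robot and the scene stay as the last step left them, time stands still between calls to the robot, and variables do not carry over. Pictures are saved under pics/ and viewed, at most 10 in all, crops included, and the job is handed in when it is done.

Besides the shell and the picture viewer there is one more tool, called after ">>>" as a command line: name --argument value ..., lists and objects as JSON in quotes. servo_tool: Moves the arm, as the interface text tells. Its arguments: {"type":"object","properties":{"commands":{"type":"string"},"force":{"type":"number"}},"required":["commands"]}

```bash
mkdir -p pics; python3 - <<'E'
from workcell import env, viewer
import cv2,numpy as np
np.set_printoptions(precision=4,suppress=True)
for n in("side","top"):
    cv2.imwrite(f"pics/{n}0.png",cv2.resize(viewer.capture(n),(784,588),interpolation=cv2.INTER_CUBIC))
    c=viewer.get_calibration(n);print(n,c)
s=env.sense();print(s)
E
```

```text
side {'intrinsics': array([[522.3836,   0.    , 286.8819],
       [  0.    , 522.3836, 202.2213],
       [  0.    ,   0.    ,   1.    ]]), 'cam_to_world': array([[ 0.7874,  0.3684, -0.4942,  0.0618],
       [-0.6164,  0.4712, -0.6309, -0.5483],
       [ 0.0004,  0.8014,  0.5981,  0.7617],
       [ 0.    ,  0.    ,  0.    ,  1.    ]])}
top {'intrinsics': array([[502.2534,   0.    , 284.4821],
       [  0.    , 502.2534, 207.8389],
       [  0.    ,   0.    ,   1.    ]]), 'cam_to_world': array([[-0.0238,  0.9983, -0.0534,  0.5099],
       [-0.9997, -0.0242, -0.0067,  0.116 ],
       [-0.008 ,  0.0532,  0.9986,  1.1178],
       [ 0.    ,  0.    ,  0.    ,  1.    ]])}
{'time': 0.1, 'joints': array([ 1.1132,  0.2593,  1.5359, -0.    ,  1.348 , -0.2028]), 'joint_vel': array([-0.0003, -0.0014, -0.003 ,  0.0024, -0.0025, -0.0004]), 'effort': array([  0.0024, -43.8213, -28.4643,   0.072 ,   0.0363,  -0.0001]), 'position': array([0.1384, 0.5318, 0.2319]), 'orientation': array([ 0.127 ,  0.9919, -0.0008, -0.0003]), 'ft_force': array([-0.1982, -0.1617, -0.8036]), 'moment': array([-0.0611, -0.0112,  0.0226]), 'grasp_force': 0.0, 'opening': 0.09316784310179557}
```

View pics/side0.png

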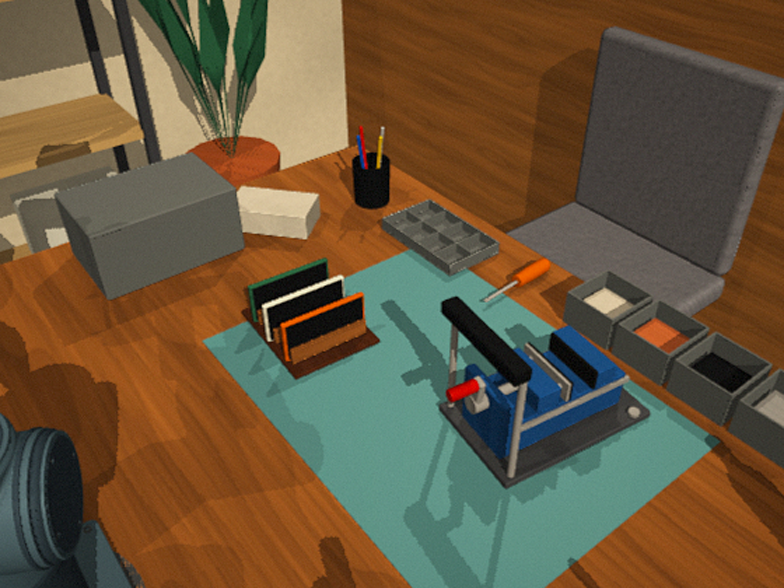

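View pics/top0.png

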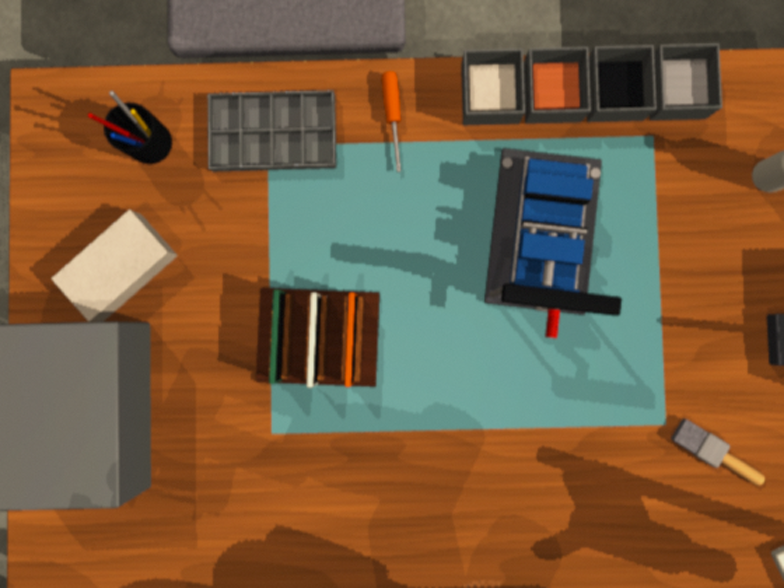

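The side view shows the orange phone nearest the robot's right (784-px image ~(325,328)), with the vise at ~(545,395) and the red handle at (463,390). The top view shows the orange phone at ~(351,338), the handle at (552,322) and the lamp bar at (561,299). Next I'll enlarge both.

```bash
python3 - <<'E'
from workcell import env, viewer
import cv2,numpy as np
def crop(im,u0,v0,w,h,k):
    c=cv2.resize(im[v0:v0+h,u0:u0+w],None,fx=k,fy=k,interpolation=cv2.INTER_CUBIC)
    for u in range((u0+9)//10*10,u0+w,10):
        L=12 if u%50==0 else 6; cv2.line(c,((u-u0)*k,0),((u-u0)*k,L),(0,255,255),1)
        if u%50==0: cv2.putText(c,str(u),((u-u0)*k+2,20),0,.4,(0,255,255),1)
    for v in range((v0+9)//10*10,v0+h,10):
        L=12 if v%50==0 else 6; cv2.line(c,(0,(v-v0)*k),(L,(v-v0)*k),(0,255,255),1)
        if v%50==0: cv2.putText(c,str(v),(14,(v-v0)*k+4),0,.4,(0,255,255),1)
    return c
t=viewer.capture("top"); s=viewer.capture("side")
a=crop(t,180,195,100,90,4); b=crop(t,340,100,110,150,4)
o=np.zeros((600,a.shape[1]+b.shape[1],3),np.uint8);o[:a.shape[0],:a.shape[1]]=a;o[:,a.shape[1]:]=b
cv2.imwrite("pics/tc.png",o)
cv2.imwrite("pics/sc.png",crop(s,305,205,160,145,4)[:600])
cv2.imwrite("pics/sr.png",crop(s,165,175,120,100,5))
E
```

```text
(no output)
```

View pics/tc.png

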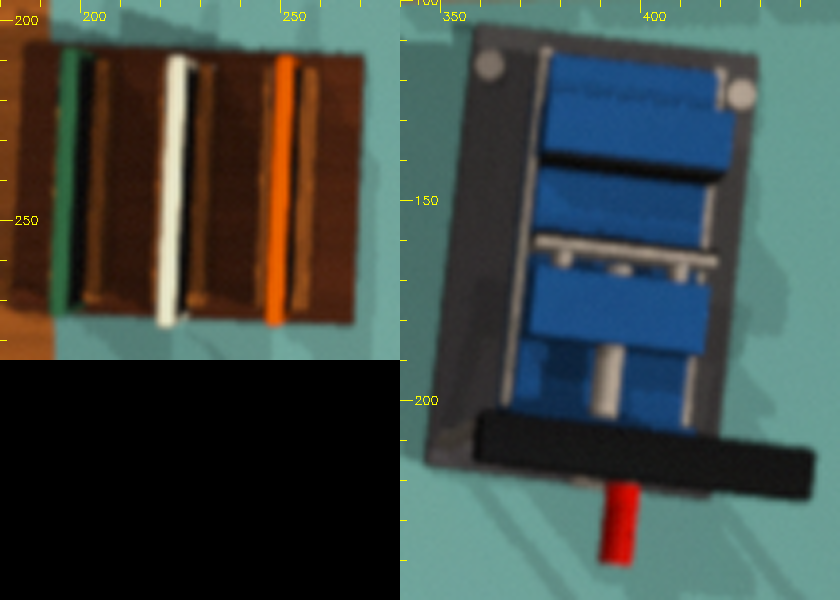

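View pics/sc.png

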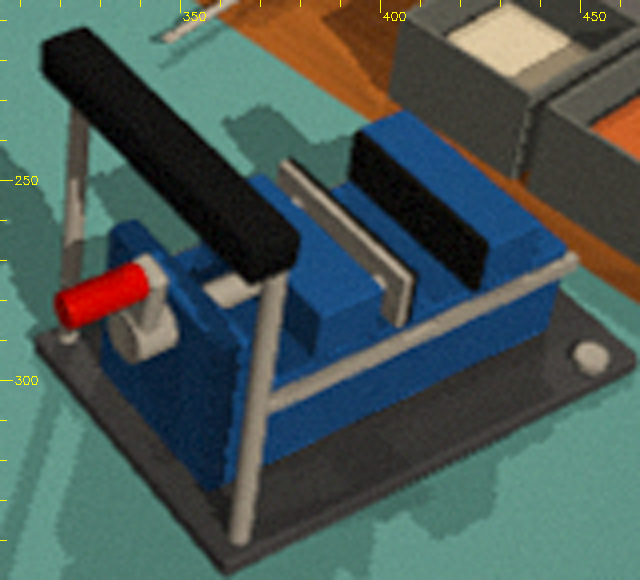

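The crops show these full-frame pixels:
- **Top view:** orange top edge (251.5,209)–(248.8,276), fixed-jaw front edge ~(375,139)–(421,143), lamp bar centre ~(401,213.5), handle outer end (393.8,240).
- **Side view:** rubber top edge (394.5,237.5)–(426.8,265.5), handle ends (321,282) and (341,275).

Now fit the poses.

```bash
cat > h.py <<'E'
import numpy as np, cv2
from scipy.optimize import least_squares
from scipy.spatial.transform import Rotation as R
from workcell import env, viewer
np.set_printoptions(precision=4,suppress=True)
def proj(n,P):
    c=viewer.get_calibration(n);K=c["intrinsics"];T=np.linalg.inv(c["cam_to_world"])
    p=np.atleast_2d(P)@T[:3,:3].T+T[:3,3]; p=p*[1,-1,-1]
    q=p@K.T; return q[:,:2]/q[:,2:]
def ray(n,uv,z):
    c=viewer.get_calibration(n);K=c["intrinsics"];T=c["cam_to_world"]
    d=np.linalg.inv(K)@[uv[0],uv[1],1]; d=T[:3,:3]@(d*[1,-1,-1]); return T[:3,3]+d*(z-T[2,3])/d[2]
def rz(a): return R.from_euler("z",a).as_matrix()
E
python3 - <<'E'
from h import *
obs=[("top",(375.2,138.5),(30,46,100)),("top",(421,143),(30,-46,100)),("top",(378.2,113.5),(65,46,100)),
("side",(394.5,237.5),(30,46,100)),("side",(426.8,265.5),(30,-46,100)),("side",(406.8,232.7),(65,46,100)),("side",(446.8,267),(65,-46,100)),
("side",(423.7,277.5),(30,-46,70)),
("top",(393.7,240.5),"ho"),("side",(321.2,282),"ho"),("side",(341.2,275),"hi"),
("top",(401.2,213),"lt"),
("side",(316.2,219.5),"ll"),("side",(379.5,264),"lr")]
def pts(p):
    x,y,a,hx,th,lx,ly=p
    o=[]
    for n,uv,q in obs:
        h=np.array([hx,40*np.sin(th),85+40*np.cos(th)])
        q={"ho":h-[20,0,0],"hi":h+[20,0,0],"lt":np.array([lx,ly,200]),"ll":np.array([lx-12.5,ly+77.5,200]),"lr":np.array([lx-12.5,ly-77.5,200])}.get(q,q) if isinstance(q,str) else np.array(q)
        o.append(proj(n,np.array([x,y,0])+rz(a)@q/1000.)[0]-uv)
    return np.array(o)
r=least_squares(lambda p:pts(p).ravel(),[.63,-.1,-.08,-120,0,-90,0],x_scale=[.01,.01,.1,10,.1,10,10],loss="soft_l1")
x,y,a,hx,th,lx,ly=r.x;print(r.x);print(pts(r.x))
V=lambda q:np.array([x,y,0])+rz(a)@np.array(q)/1000.
print("fixed",V([30,0,70]),"handle",V([hx,40*np.sin(th),85+40*np.cos(th)]),"hub",V([hx,0,85]),"lamp",V([lx,ly,190]))
A=ray("top",(251.5,209.2),.078);B=ray("top",(248.8,276.2),.078);print("phone",A,B,(A+B)/2,np.linalg.norm(A-B),np.arctan2(*(A-B)[[1,0]]))
C=ray("side",(202,232),.078);D=ray("side",(260.7,211.4),.078);print("phone side",C,D,(C+D)/2)
print("rz tool",R.from_quat(env.sense()["orientation"]).as_matrix())
E
```

```text
[   0.6663   -0.1106   -0.1182 -153.5772   -0.0362 -118.952     4.0504]
[[ 1.3557 -0.0352]
 [ 0.5806 -0.3877]
 [-0.1948  8.0731]
 [-0.7291 -0.0051]
 [ 0.2678  0.1504]
 [ 0.6385 -1.2157]
 [-5.6756 -8.1768]
 [ 0.7668 -0.0705]
 [ 0.3627 -0.2183]
 [ 0.1867  0.6787]
 [-0.5923 -1.0216]
 [ 0.9597 -2.3805]
 [ 0.0251 -5.6577]
 [-7.2391  2.7467]]
fixed [ 0.6961 -0.1141  0.07  ] handle [ 0.5136 -0.0939  0.125 ] hub [ 0.5138 -0.0924  0.085 ] lamp [ 0.5487 -0.0925  0.19  ]
phone [0.5643 0.1915 0.078 ] [0.4263 0.1998 0.078 ] [0.4953 0.1957 0.078 ] 0.1382501468784269 -0.060540409656962606
phone side [0.4284 0.1995 0.078 ] [0.5624 0.1815 0.078 ] [0.4954 0.1905 0.078 ]
rz tool [[-0.9677  0.252  -0.0005]
 [ 0.252   0.9677 -0.001 ]
 [ 0.0002 -0.0011 -1.    ]]
```

View pics/sr.png

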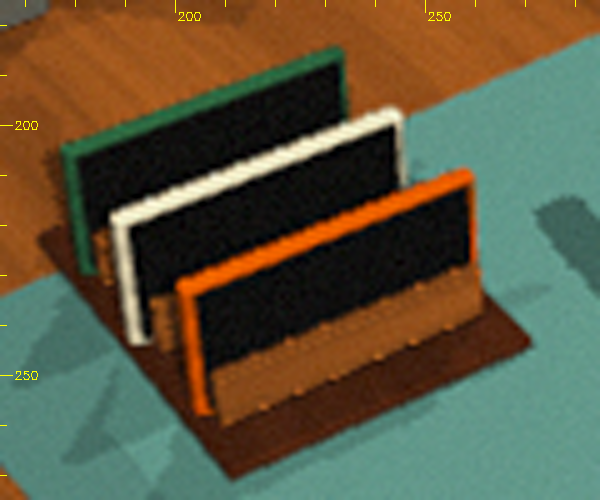

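```bash
python3 - <<'E'
from h import *
obs=[("top",(375.2,138.5),(30,46,100)),("top",(421,143),(30,-46,100)),
("side",(394.5,237.5),(30,46,100)),("side",(426.8,265.5),(30,-46,100)),("side",(406.8,232.7),(65,46,100)),
("side",(423.7,277.5),(30,-46,70)),
("top",(393.7,240.5),"ho"),("side",(321.2,282),"ho"),("side",(341.2,275),"hi"),
("top",(401.2,213),"lt"),
("side",(316.2,219.5),"ll"),("side",(379.5,264),"lr"),("side",(367.5,266.2),"ln")]
def pts(p):
    x,y,a,hx,th,lx,ly=p
    o=[]
    for n,uv,q in obs:
        h=np.array([hx,40*np.sin(th),85+40*np.cos(th)])
        q={"ho":h-[20,0,0],"hi":h+[20,0,0],"lt":np.array([lx,ly,200]),"ll":np.array([lx-12.5,ly+77.5,200]),"lr":np.array([lx+12.5,ly-77.5,200]),"ln":np.array([lx-12.5,ly-77.5,200])}.get(q,q) if isinstance(q,str) else np.array(q)
        o.append(proj(n,np.array([x,y,0])+rz(a)@q/1000.)[0]-uv)
    return np.array(o)
r=least_squares(lambda p:pts(p).ravel(),[.63,-.1,-.08,-120,0,-90,0],x_scale=[.01,.01,.1,10,.1,10,10],loss="soft_l1")
x,y,a,hx,th,lx,ly=r.x;print(r.x);print(pts(r.x))
V=lambda q:np.array([x,y,0])+rz(a)@np.array(q)/1000.
print("fixed",V([30,0,70]),"handle",V([hx,40*np.sin(th),85+40*np.cos(th)]),"hub",V([hx,0,85]),"lamp",V([lx,ly,190]))
def fx(p):
    o=[]
    for n,uv,s in [("top",(251.5,209.2),1),("top",(248.8,276.2),-1),("side",(202,232.6),-1),("side",(259,210.2),1)]:
        o.append(proj(n,np.array([p[0],p[1],.078])+s*.07*np.array([np.cos(p[2]),np.sin(p[2]),0]))[0]-uv)
    return np.array(o)
r=least_squares(lambda p:fx(p).ravel(),[.495,.195,-.06]);print(r.x);print(fx(r.x))
# moving plate (front face top corners), unknown face x
E
```

```text
[   0.6662   -0.1089   -0.1515 -152.9064   -0.209  -123.9904   -0.8816]
[[ 1.0868 -0.6415]
 [ 0.1629  0.4869]
 [-0.4778 -0.3996]
 [-0.7667  0.2919]
 [ 1.2672 -1.271 ]
 [-0.2493  0.072 ]
 [-0.0181 -0.3364]
 [ 0.0526  0.781 ]
 [-0.2989 -0.4382]
 [ 0.2418  0.4734]
 [-1.6753 -5.5341]
 [ 1.1912 -1.4155]
 [ 0.1754  1.8863]]
fixed [ 0.6959 -0.1134  0.07  ] handle [ 0.5138 -0.094   0.1241] hub [ 0.515  -0.0858  0.085 ] lamp [ 0.5435 -0.091   0.19  ]
[ 0.4955  0.1947 -0.0604]
[[ 0.4635 -0.5329]
 [ 0.4399  0.3143]
 [-1.0592  0.0788]
 [ 0.3809 -1.3238]]
```

The fits agree to about 1 px: phone at (0.4955, 0.195), yaw −0.06; vise yaw about −0.14; handle near the top of its circle. I'll move above the phone with the gripper half closed, so the open fingers clear the white phone.

>>> servo_tool --commands "0 0 -0.925 0 0 0 0.6; 0 0 -0.925 0 0 0 0.6; 0 0 0 -0.0314 -0.0262 0 0.6; 0 0 0 -0.0314 -0.0262 0 0.6; 0 0 0 -0.0314 -0.0262 0 0.6; 0 0 0 -0.0314 -0.0262 0 0.6; 0 0 0 -0.0314 -0.0262 0 0.6; 0 0 0 -0.0314 -0.0262 0 0.6; 0 0 0 -0.0314 -0.0262 0 0.6; 0 0 0 -0.0314 -0.0262 0 0.6; 0 0 0 -0.0314 -0.0262 0 0.6; 0 0 0 -0.0314 -0.0262 0 0.6" --force 30

```text
time: 1.2
position: [0.4371, 0.2499, 0.2327]
orientation: [0.031, 1.0, 0.0, 0.0]
ft_force: [0.5, 0.9, 0.2]
opening: 0.0375
grasp_force: 0.0
```

>>> servo_tool --commands "0 0 0 -0.0314 -0.0264 0.02 0.6; 0 0 0 -0.0313 -0.0264 0.02 0.6; 0 0 0 0 0 0.02 0.6; 0 0 0 0 0 0 0.6; 0 0 0 0 0 0 0.6"

```text
time: 1.62
position: [0.4892, 0.1996, 0.1751]
orientation: [0.031, 1.0, -0.0, -0.002]
ft_force: [-0.2, 0.4, 0.3]
opening: 0.0378
grasp_force: 0.0
```

```bash
cat >> h.py <<'E'
def delta(p,yaxis=None,zaxis=(0,0,-1)):
    "shift/turn from the measured pose, in tool axes and 6-degree units"
    s=env.sense();M=R.from_quat(s["orientation"]).as_matrix()
    d=M.T@(np.array(p)-s["position"]); z=np.array(zaxis,float);z/=np.linalg.norm(z)
    if yaxis is None: return d
    y=np.array(yaxis,float);y-=z*(y@z);y/=np.linalg.norm(y)
    T=np.column_stack([np.cross(y,z),y,z])
    return R.from_matrix(M.T@T).as_rotvec(degrees=True)/6,d,T.T@(np.array(p)-s["position"])
E
python3 - <<'E'
from h import *
im=viewer.capture("top");cv2.imwrite("pics/m1.png",cv2.resize(im[150:330,150:330],None,fx=3,fy=3,interpolation=cv2.INTER_CUBIC))
s=env.sense();print(s["time"],s["position"],s["opening"],s["joints"])
print(delta([.4955,.1947,.062],[.0604,.998,0]))
E
```

```text
1.6667 [0.4897 0.2003 0.1763] 0.037256289337465685 [ 0.177   0.2674  1.6676  0.0004  1.2078 -1.333 ]
(array([ 0.0009, -0.0112, -0.005 ]), array([-0.0062, -0.0052,  0.1143]), array([-0.0061, -0.0052,  0.1143]))
```

>>> servo_tool --commands "0 0 0 -0.0062 -0.0052 0.02 0.6; 0 0 0 0 0 0.025 0.6; 0 0 0 0 0 0.025 0.6; 0 0 0 0 0 0.025 0.6; 0 0 0 0 0 0.0193 0.6; 0 0 0 0 0 0 0.6;0 0 0 0 0 0 0.6; 0 0 0 0 0 0 0.9; 0 0 0 0 0 0 0.9; 0 0 0 0 0 0 0.9; 0 0 0 0 0 0 0.9; 0 0 0 0 0 0 0.9" --force 5

```text
time: 2.67
position: [0.4966, 0.1945, 0.0626]
orientation: [0.031, 1.0, 0.0, 0.001]
ft_force: [-0.6, 2.7, 2.6]
opening: 0.0107
grasp_force: 1.8
```

```bash
python3 - <<'E'
from h import *
im=viewer.capture("top");a=cv2.resize(im[180:300,160:290],None,fx=3,fy=3,interpolation=cv2.INTER_CUBIC)
im=viewer.capture("side");b=cv2.resize(im[150:270,160:290],None,fx=3,fy=3,interpolation=cv2.INTER_CUBIC)
cv2.imwrite("pics/m2.png",np.hstack([a,b]))
s=env.sense();print(s["time"],s["position"],s["opening"],s["grasp_force"],s["ft_force"])
print(delta([.4955,.1947,.062],[.0604,.998,0]))
E
```

```text
2.7667 [0.4967 0.195  0.0626] 0.009940601939226246 5.062547922134399 [-1.7755  2.3711  4.0708]
(array([ 0.0132,  0.0136, -0.0106]), array([ 0.0012, -0.0003,  0.0006]), array([ 0.0012, -0.0003,  0.0006]))
```

View pics/m2.png

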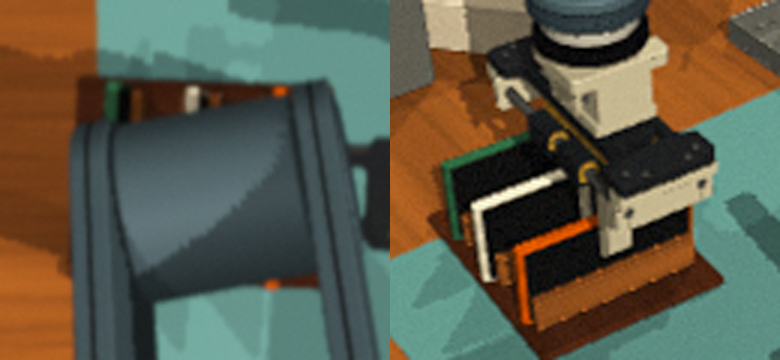

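The top and side crops show the fingers across the orange phone at mid-length (side crop ~(615,225)), with the white phone clear. I'll grip harder and lift.

>>> servo_tool --commands "0 0 0 0 0 0 0.95; 0 0 0 0 0 0 0.95; 0 0 0 0 0 0 0.95; 0 0 0 0 0 -0.01 0.95; 0 0 0 0 0 -0.02 0.95; 0 0 0 0 0 -0.03 0.95; 0 0 0 0 0 -0.03 0.95; 0 0 0 0 0 -0.03 0.95; 0 0 0 0 0 -0.02 0.95" --force 35

```text
time: 3.52
position: [0.4965, 0.1942, 0.2042]
orientation: [0.031, 1.0, -0.0, 0.001]
ft_force: [0.8, 0.3, -1.5]
opening: 0.0088
grasp_force: 35.0
```

```bash
python3 - <<'E'
from h import *
s=env.sense();print(s["time"],s["position"],s["opening"],s["grasp_force"],s["ft_force"])
a=-.14;o=np.array([.6662,-.1095,0])
def v(n,uv,z=.1): return rz(a).T@(ray(n,uv,z)-o)*1000
for n,uv in [("top",(375.2,138.5)),("top",(421,143)),("top",(374.2,160.2)),("top",(419.2,165.7)),("side",(376.8,245)),("side",(408.6,274.3)),("side",(394.5,237.5)),("side",(426.8,265.5))]: print(n,uv,v(n,uv))
print(v("side",(423.7,277.5),.07), v("top",(420.3,145.5),.07))
tgt=o+rz(a)@[.012,0,.20]
c=np.cos(a);sn=np.sin(a)
print("tgt",tgt,delta(tgt,[c,sn,0]))
E
```

```text
3.5167 [0.4965 0.1942 0.2042] 0.008821456728046663 34.98596549034119 [ 0.7878  0.3207 -1.4779]
top (375.2, 138.5) [ 28.866   48.3549 100.    ]
top (421, 143) [ 30.3324 -45.2684 100.    ]
top (374.2, 160.2) [-15.7025  45.6302 100.    ]
top (419.2, 165.7) [-16.4079 -46.3704 100.    ]
side (376.8, 245) [-12.9134  44.6036 100.    ]
side (408.6, 274.3) [-12.6045 -46.7061 100.    ]
side (394.5, 237.5) [ 30.4714  44.8971 100.    ]
side (426.8, 265.5) [ 31.1088 -45.8179 100.    ]
[ 29.9029 -45.7883  70.    ] [ 31.2852 -51.6241  70.    ]
tgt [ 0.6781 -0.1112  0.2   ] (array([ 0.0138,  0.0138, 15.7539]), array([-0.1998, -0.2937,  0.0046]), array([-0.277 ,  0.2224,  0.0042]))
```

>>> servo_tool --commands "0 0 1.125 0 0 0 0.95; 0 0 1.125 0 0 0 0.95; 0 0 1.125 0 0 0 0.95; 0 0 1.125 0 0 0 0.95; 0 0 1.125 0 0 0 0.95; 0 0 1.125 0 0 0 0.95; 0 0 1.125 0 0 0 0.95; 0 0 1.125 0 0 0 0.95; 0 0 1.125 0 0 0 0.95; 0 0 1.125 0 0 0 0.95; 0 0 1.125 0 0 0 0.95; 0 0 1.125 0 0 0 0.95"

```text
time: 4.52
position: [0.4955, 0.1939, 0.2011]
orientation: [0.675, 0.738, -0.001, -0.0]
ft_force: [-0.3, -1.1, -2.2]
opening: 0.0088
grasp_force: 35.0
```

>>> servo_tool --commands "0 0 1.125 0 0 0 0.95; 0 0 1.125 0 0 0 0.95; 0 0 0 0 0.0367 0 0.95; 0 0 0 0 0.0367 0 0.95; 0 0 0 0 0.0367 0 0.95; 0 0 0 0 0.0367 0 0.95; 0 0 0 0 0.0367 0 0.95; 0 0 0 0 0.0367 0 0.95; 0 0 0 -0.035 0 0 0.95; 0 0 0 -0.035 0 0 0.95; 0 0 0 -0.035 0 0 0.95; 0 0 0 -0.035 0 0 0.95"

```text
time: 5.52
position: [0.6939, 0.0235, 0.1996]
orientation: [0.755, 0.656, -0.001, -0.001]
ft_force: [-0.5, 0.1, -2.5]
opening: 0.0087
grasp_force: 35.0
```

>>> servo_tool --commands "0 0 0 -0.035 0 0 0.95; 0 0 0 -0.035 0 0 0.95; 0 0 0 -0.035 0 0 0.95; 0 0 0 -0.032 0 0 0.95; 0 0 0 0 0 0 0.95; 0 0 0 0 0 0 0.95; 0 0 0 0 0 0 0.95"

```text
time: 6.1
position: [0.6752, -0.1105, 0.201]
orientation: [0.755, 0.656, -0.0, -0.001]
ft_force: [-0.2, -0.4, -1.5]
opening: 0.0089
grasp_force: 35.0
```

```bash
python3 - <<'E'
from h import *
im=viewer.capture("top");a=cv2.resize(im[90:260,340:450],None,fx=3,fy=3,interpolation=cv2.INTER_CUBIC)
im=viewer.capture("side");b=cv2.resize(im[170:340,305:460],None,fx=3,fy=3,interpolation=cv2.INTER_CUBIC)
cv2.imwrite("pics/m3.png",np.hstack([a,b]))
s=env.sense();print(s["time"],s["position"],s["opening"],s["grasp_force"],s["ft_force"],s["joints"])
a=-.14;o=np.array([.6662,-.1095,0]);c=np.cos(a);sn=np.sin(a)
tgt=o+rz(a)@[.010,0,.1246]
print("tgt",tgt,delta(tgt,[c,sn,0]))
E
```

```text
6.2 [ 0.6756 -0.1092  0.2014] 0.008935814959429099 34.98628556728363 [-0.7356  0.1711 -2.8829] [-0.3231  0.5209  1.2189  0.0004  1.4028 -0.1848]
tgt [ 0.6761 -0.1109  0.1246] (array([-0.0088, -0.0052,  0.0161]), array([-0.0016,  0.0008,  0.0768]), array([-0.0016,  0.0008,  0.0768]))
```

View pics/m3.png

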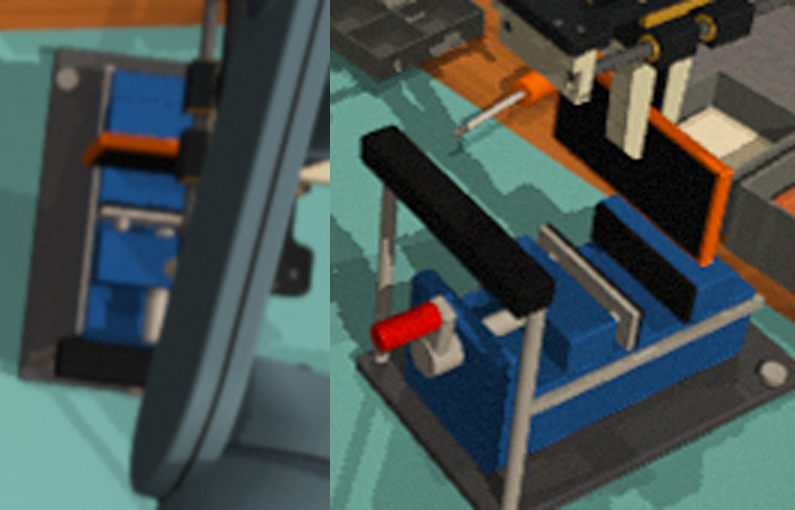

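The phone is held upright above the vise and parallel to the jaws (side crop, top edge ~(650,100)–(730,170)). Lowering it onto the bed.

>>> servo_tool --commands "0 0 0 -0.0016 0.0008 0.02 0.95; 0 0 0 0 0 0.025 0.95; 0 0 0 0 0 0.02 0.95; 0 0 0 0 0 0.005 0.95; 0 0 0 0 0 0.002 0.95; 0 0 0 0 0 0.002 0.95; 0 0 0 0 0 0 0.95; 0 0 0 0 0 0 0.95"

```text
time: 6.87
position: [0.6771, -0.1122, 0.1294]
orientation: [0.755, 0.656, 0.001, 0.001]
ft_force: [0.8, -0.4, -2.2]
opening: 0.0089
grasp_force: 35.0
```

>>> servo_tool --commands "0 0 0 0 0 0.0015 0.95; 0 0 0 0 0 0.0015 0.95; 0 0 0 0 0 0 0.95; 0 0 0 0 0 0 0.95"

```text
time: 7.2
position: [0.6762, -0.1124, 0.1249]
orientation: [0.755, 0.656, 0.0, 0.0]
ft_force: [0.4, 0.8, -2.2]
opening: 0.0088
grasp_force: 35.0
```

>>> servo_tool --commands "0 0 0 0 0 0.001 0.95; 0 0 0 0 0 0 0.95; 0 0 0 0 0 0 0.95"

```text
time: 7.45
position: [0.6764, -0.1124, 0.1244]
orientation: [0.755, 0.656, 0.0, 0.0]
ft_force: [-1.2, 0.5, 2.7]
opening: 0.0088
grasp_force: 35.0
```

>>> servo_tool --commands "0 0 0 0 0 0.0005 0.95; 0 0 0 0 0 0 0.95; 0 0 0 0 0 0 0.85; 0 0 0 0 0 0 0.8; 0 0 0 0 0 0 0.7; 0 0 0 0 0 0 0.6; 0 0 0 0 0 0 0.6; 0 0 0 0 0 -0.01 0.6; 0 0 0 0 0 -0.03 0.6; 0 0 0 0 0 -0.03 0.6; 0 0 0 0 0 -0.03 0.6;  0 0 0 0 0 -0.03 0.6"

```text
time: 8.45
position: [0.6761, -0.1122, 0.2555]
orientation: [0.755, 0.656, 0.0, 0.0]
ft_force: [0.5, -0.4, 0.9]
opening: 0.0373
grasp_force: 0.0
```

```bash
python3 - <<'E'
from h import *
im=viewer.capture("top");a=cv2.resize(im[90:260,340:450],None,fx=3,fy=3,interpolation=cv2.INTER_CUBIC)
im=viewer.capture("side");b=cv2.resize(im[170:340,305:460],None,fx=3,fy=3,interpolation=cv2.INTER_CUBIC)
cv2.imwrite("pics/m4.png",np.hstack([a,b]))
s=env.sense();print(s["time"],s["position"],s["opening"],s["grasp_force"],s["ft_force"],s["joints"])
# crank approach: lean 38 deg back, closing line along vise y
a=-.14;t=np.radians(38);X=rz(a)@[1,0,0];Y=rz(a)@[0,1,0]
z=np.sin(t)*X+np.cos(t)*np.array([0,0,-1])
hm=np.array([.5138,-.094,.1241])
g=hm-.005*X            # grasp point on the sleeve
tcp=g+.005*z
pre=tcp-.10*z
for sg in(1,-1):print(sg,"pre",pre,"tcp",tcp,delta(pre,sg*Y,z))
E
```

```text
8.55 [ 0.6788 -0.113   0.2611] 0.03738478285389423 0.0 [0.0093 0.5566 0.9506] [-0.3267  0.4912  1.1237  0.      1.5145 -0.1873]
1 pre [ 0.4509 -0.0851  0.199 ] tcp [ 0.5119 -0.0937  0.1202] (array([ -4.8827,  -4.8534, -14.4074]), array([-0.0039, -0.2303,  0.0594]), array([ 0.2192, -0.0042, -0.0923]))
-1 pre [ 0.4509 -0.0851  0.199 ] tcp [ 0.5119 -0.0937  0.1202] (array([-4.8551,  4.8844, 14.4313]), array([-0.0039, -0.2303,  0.0594]), array([-0.2192,  0.0042, -0.0923]))
```

View pics/m4.png

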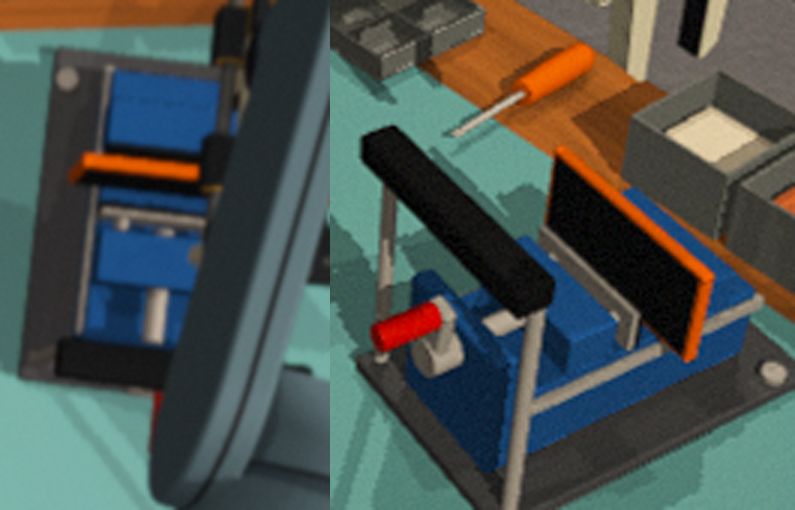

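The phone stands free on the bed between the jaws, parallel to them (side crop: top edge (555,150)–(710,275)). Next is the handle: back off, yaw, then lean the gripper.

>>> servo_tool --commands "0 0 0 -0.0006 -0.0385 0 0.5; 0 0 0 -0.0006 -0.0385 0 0.5; 0 0 0 -0.0006 -0.0385 0 0.5; 0 0 0 -0.0006 -0.0385 0 0.5; 0 0 0 -0.0006 -0.0385 0 0.5; 0 0 0 -0.0006 -0.0385 0 0.5; 0 0 -1.15 0 0 0 0.5; 0 0 -1.15 0 0 0 0.5; 0 0 -1.15 0 0 0 0.5; 0 0 -1.15 0 0 0 0.5; 0 0 -1.15 0 0 0 0.5; 0 0 -1.15 0 0 0 0.5"

```text
time: 9.55
position: [0.4467, -0.0836, 0.2534]
orientation: [0.471, 0.882, 0.0, 0.0]
ft_force: [-0.0, 0.6, -0.1]
opening: 0.0466
grasp_force: 0.0
```

>>> servo_tool --commands "0 0 -1.15 0 0 0 0.5; 0 0 -1.15 0 0 0 0.5; 0 0 -1.15 0 0 0 0.5; 0 0 -1.15 0 0 0 0.5; 0 0 -1.15 0 0 0 0.5; 0 0 -1.15 0 0 0 0.5; 0 0 -1.15 0 0 0 0.5; 0 -1 0 0 0 0 0.5; 0 -1 0 0 0 0 0.5; 0 -1 0 0 0 0 0.5; 0 -1 0 0 0 0 0.5; 0 -1 0 0 0 0 0.5"

```text
time: 10.55
position: [0.4469, -0.0837, 0.254]
orientation: [0.07, 0.963, -0.02, 0.261]
ft_force: [0.8, 0.3, 0.5]
opening: 0.0467
grasp_force: 0.0
```

>>> servo_tool --commands "0 -1 0 0 0 0 0.5; 0 -0.33 0 0 0 0 0.5; 0 0 0 0 0 0 0.5; 0 0 0 0 0 0 0.5"

```text
time: 10.88
position: [0.4465, -0.084, 0.2535]
orientation: [0.069, 0.943, -0.024, 0.324]
ft_force: [1.0, 0.1, 0.6]
opening: 0.0465
grasp_force: 0.0
```

```bash
cat >> h.py <<'E'
a=-.14;t=np.radians(38);X=rz(a)@[1,0,0];Y=rz(a)@[0,1,0];Z=np.array([0,0,1.])
z=np.sin(t)*X-np.cos(t)*Z
E
python3 - <<'E'
from h import *
im=viewer.capture("top");cv2.imwrite("pics/m5t.png",im)
aa=cv2.resize(im[90:260,340:450],None,fx=3,fy=3,interpolation=cv2.INTER_CUBIC)
im=viewer.capture("side");b=cv2.resize(im[170:340,285:440],None,fx=3,fy=3,interpolation=cv2.INTER_CUBIC)
cv2.imwrite("pics/m5s.png",im);cv2.imwrite("pics/m5.png",np.hstack([aa,b]))
s=env.sense();print(s["time"],s["position"],s["opening"],s["ft_force"],s["joints"])
hm=np.array([.5138,-.094,.1241]);tcp=hm-.005*X+.005*z
print(delta(tcp-.06*z,Y,z))
E
```

```text
10.9833 [ 0.4476 -0.0843  0.2543] 0.04656564838663296 [-0.7221  0.0067  0.5881] [-0.7056 -0.3275  2.2293  0.5162  0.7235 -2.4329]
(array([-0.035 , -0.0014, -0.0314]), array([ 0.0313, -0.0002,  0.0857]), array([ 0.0314, -0.0004,  0.0857]))
```

View pics/m5.png

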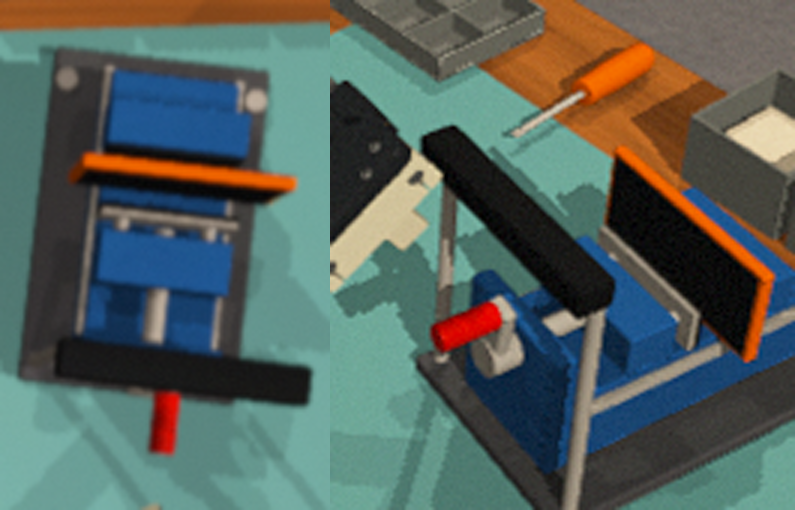

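The handle is unchanged at side crop ~(467,325) and top crop (163,425), with the gripper leaning behind the lamp. Approaching the handle.

>>> servo_tool --commands "0 0 0 0.0105 0 0.0286 0.5; 0 0 0 0.0105 0 0.0286 0.5; 0 0 0 0.0104 0 0.0285 0.5; 0 0 0 0 0 0 0.5; 0 0 0 0 0 0.02 0.5; 0 0 0 0 0 0.02 0.5; 0 0 0 0 0 0.02 0.5; 0 0 0 0 0 0 0.5; 0 0 0 0 0 0 0.5" --force 4

```text
time: 11.73
position: [0.5123, -0.0925, 0.1197]
orientation: [0.068, 0.943, -0.022, 0.325]
ft_force: [-1.1, -0.5, -0.6]
opening: 0.0467
grasp_force: 0.0
```

>>> servo_tool --commands "0 0 0 0 0 0 0.65; 0 0 0 0 0 0 0.75; 0 0 0 0 0 0 0.85; 0 0 0 0 0 0 0.9; 0 0 0 0 0 0 0.9; 0 0 0 0 0 0 0.9"

```text
time: 12.23
position: [0.5113, -0.0927, 0.1198]
orientation: [0.068, 0.943, -0.023, 0.325]
ft_force: [-1.2, 1.9, 3.4]
opening: 0.017
grasp_force: 4.0
```

```bash
python3 - <<'E'
from h import *
im=viewer.capture("top")
aa=cv2.resize(im[150:280,330:440],None,fx=3,fy=3,interpolation=cv2.INTER_CUBIC)
im=viewer.capture("side");b=cv2.resize(im[210:340,275:405],None,fx=3,fy=3,interpolation=cv2.INTER_CUBIC)
cv2.imwrite("pics/m6.png",np.hstack([aa,b]))
s=env.sense();print(s["time"],s["position"],s["opening"],s["grasp_force"],s["ft_force"],s["joints"])
hm=np.array([.5138,-.094,.1241]);tcp=hm-.005*X+.005*z
print(delta(tcp,Y,z))
E
```

```text
12.3333 [ 0.5113 -0.0927  0.1196] 0.016919914561244948 4.000870808959007 [-1.114   3.1414  4.8009] [-0.58    0.0776  2.3314  1.1656  0.2872 -3.0724]
(array([-0.0214,  0.0047, -0.0339]), array([-0.0009, -0.0009,  0.    ]), array([-0.0009, -0.0009,  0.    ]))
```

View pics/m6.png

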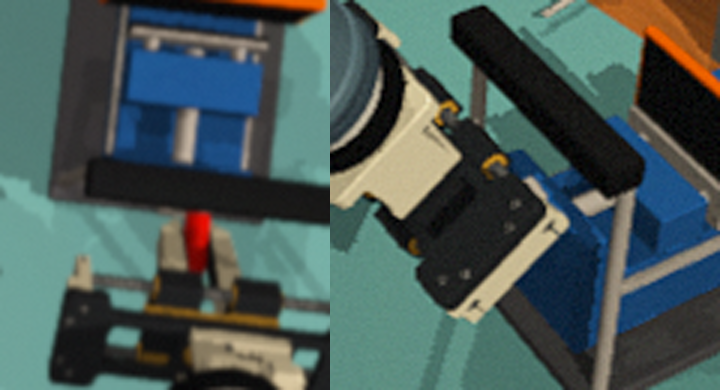

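The gripper holds the handle (opening 17 mm), but joints 5 and 6 are near their limits. I'll fit a quick arm model from the logged poses and choose a lean and roll that survive the full turn.

```bash
cat > ik.py <<'E'
from h import *
J=np.array([[1.1132,.2593,1.5359,0,1.348,-.2028],[.177,.2674,1.6676,.0004,1.2078,-1.333],[-.3231,.5209,1.2189,.0004,1.4028,-.1848],[-.3267,.4912,1.1237,0,1.5145,-.1873],[-.7056,-.3275,2.2293,.5162,.7235,-2.4329],[-.58,.0776,2.3314,1.1656,.2872,-3.0724]])
P=np.array([[.1384,.5318,.2319],[.4897,.2003,.1763],[.6756,-.1092,.2014],[.6788,-.113,.2611],[.4476,-.0843,.2543],[.5113,-.0927,.1196]])
ez=np.array([0,0,1.])
E=lambda s,a:R.from_euler(s,a)
def fk(j,k):
    h,d,l1,l2,l3,ro,e=k
    A=E("z",j[0]);B=A*E("y",j[1]);C=B*E("y",j[2]);D=C*E("z",j[3])*E("y",j[4])*E("z",j[5])
    return A.apply([ro,d,h])+B.apply([0,0,l1])+C.apply([e,0,l2])+D.apply([0,0,l3]),D.as_matrix()
f=least_squares(lambda k:np.concatenate([(np.array([fk(j,k)[0] for j in J])-P).ravel(),1e-2*np.array([k[5],k[6]])]),[.3,.1,.4,.4,.2,0,0])
k=f.x
lo=np.array([-3.14,-.91,.19,-1.22,.22,-3.12]);hi=np.array([3.14,2.08,2.58,4.36,2.71,3.12])
def ik(p,T,j0):
    r=least_squares(lambda j:np.concatenate([(fk(j,k)[0]-p)*5,(fk(j,k)[1]-T).ravel()]),np.clip(j0,lo+.01,hi-.01),bounds=(lo,hi));return r.x,r.cost
def tool(lean,roll,flip):
    zz=np.sin(lean)*X-np.cos(lean)*Z; yy=flip*Y
    Q=R.from_rotvec(roll*X).as_matrix(); zz=Q@zz;yy=Q@yy
    return np.column_stack([np.cross(yy,zz),yy,zz])
E
python3 - <<'E'
from ik import *
print("k",k,"res mm",np.abs(f.fun[:18]).max()*1000)
s=env.sense();M=R.from_quat(s["orientation"]).as_matrix();print("ori err",np.abs(fk(s["joints"],k)[1]-M).max())
g=s["position"]-.005*M[:,2]; th0=-.15
hub=g-40e-3*(np.sin(th0)*Y+np.cos(th0)*Z);print("g",g,"hub",hub)
for lean in(25,32,38,45):
  for roll in(-20,0,20):
    for flip in(1,-1):
      T=tool(np.radians(lean),np.radians(roll),flip);j=np.array([-.58,.08,2.33,1.1,.3,-3 if flip>0 else 0.])
      out=[];bad=0
      for th in np.radians(np.arange(-8,-440,-12)):
        p=hub+.04*(np.sin(th)*Y+np.cos(th)*Z)+.005*T[:,2]
        j,c=ik(p,T,j);out.append(j);bad=max(bad,c)
      o=np.array(out);m=np.minimum(o-lo,hi-o).min(0)
      print(lean,roll,flip,"bad %.1e"%bad,"margin",m[1:],"maxstep",np.abs(np.diff(o,axis=0)).max())
E
```

```text
k [ 0.2216  0.1108  0.5344  0.4259  0.3528 -0.      0.0602] res mm 0.06433498062607956
ori err 1.1030521505056836
g [ 0.5083 -0.0923  0.1236] hub [ 0.5091 -0.0864  0.084 ]
25 -20 1 bad 2.1e-15 margin [1.0718 0.362  0.0288 0.0693 2.1446] maxstep 0.07803800277541617
25 -20 -1 bad 3.2e-02 margin [1.0289 0.3694 0.8252 0.     0.    ] maxstep 0.023359823532767665
25 0 1 bad 8.2e-18 margin [1.0189 0.3569 1.4783 0.0454 2.1978] maxstep 0.06325911842852405
25 0 -1 bad 8.2e-18 margin [1.0189 0.3569 1.4783 0.0454 0.4408] maxstep 0.06325911841829246
25 20 1 bad 3.1e-19 margin [1.0841 0.3773 1.9752 0.4129 1.7871] maxstep 0.03534563918124034
25 20 -1 bad 5.5e-21 margin [1.0841 0.3773 1.9752 0.4129 1.0201] maxstep 0.035345639181261435
32 -20 1 bad 8.6e-03 margin [1.0476 0.31   0.     0.     2.0647] maxstep 0.07433892156939703
32 -20 -1 bad 1.3e-02 margin [1.0764 0.2345 0.     0.     1.5592] maxstep 0.07310023575685176
32 0 1 bad 1.2e-03 margin [0.9919 0.2502 1.7997 0.     1.2706] maxstep 0.18737860497270709
32 0 -1 bad 1.2e-03 margin [0.9919 0.2502 1.7997 0.     0.8026] maxstep 0.18737868456970785
3
[... 595 characters left out ...]
2.4079 0.3835 1.106 ] maxstep 0.056292523970182584
38 20 -1 bad 1.1e-18 margin [1.0572 0.1887 2.4079 0.3835 1.5213] maxstep 0.05629252396990303
45 -20 1 bad 4.4e-02 margin [1.0003 0.1328 1.6586 0.     0.    ] maxstep 0.021891873690448316
45 -20 -1 bad 2.8e-17 margin [1.0673 0.0765 0.6143 0.0899 2.2632] maxstep 0.08471282892377552
45 0 1 bad 1.3e-17 margin [1.0078 0.0716 1.7698 0.099  0.1822] maxstep 0.10247938918913402
45 0 -1 bad 1.4e-17 margin [1.0078 0.0716 1.7698 0.099  2.239 ] maxstep 0.10247938918916644
45 20 1 bad 9.9e-19 margin [1.0798 0.0915 2.4392 0.4516 0.7349] maxstep 0.05808011759517573
45 20 -1 bad 1.4e-18 margin [1.0798 0.0915 2.4392 0.4516 1.8607] maxstep 0.058080117730391234
```

```bash
sed -i 's/\*E("z",j\[5\])$/*E("z",j[5]+np.pi\/2)/' ik.py; python3 - <<'E'
from ik import *
s=env.sense();M=R.from_quat(s["orientation"]).as_matrix();print("ori err",np.abs(fk(s["joints"],k)[1]-M).max())
hub=np.array([.5091,-.0864,.084])
for lean in(25,32,38):
  for roll in(12,20,28):
    for flip in(1,-1):
      T=tool(np.radians(lean),np.radians(roll),flip);j=s["joints"].copy() 
      if flip<0: j[5]+=np.pi
      out=[];bad=0
      for th in np.radians(np.arange(-8,-440,-12)):
        p=hub+.04*(np.sin(th)*Y+np.cos(th)*Z)+.005*T[:,2]
        j,c=ik(p,T,j);out.append(j);bad=max(bad,c)
      o=np.array(out)
      print(lean,roll,flip,"bad %.0e"%bad,"start",o[0,3:],"min",o.min(0)[2:],"max",o.max(0)[2:])
E
```

```text
ori err 2.7755575615628914e-16
25 12 1 bad 1e-18 start [ 0.6364  0.6823 -2.5114] min [ 2.1254  0.6338  0.4825 -2.8141] max [ 2.2138  0.8938  0.6869 -2.4638]
25 12 -1 bad 4e-20 start [0.6364 0.6823 0.6302] min [2.1254 0.6338 0.4825 0.3275] max [2.2138 0.8938 0.6869 0.6778]
25 20 1 bad 5e-19 start [ 0.7552  0.8133 -2.6371] min [ 2.1099  0.7552  0.6329 -2.9038] max [ 2.2027  0.9718  0.8204 -2.6126]
25 20 -1 bad 8e-20 start [0.7552 0.8133 0.5044] min [2.1099 0.7552 0.6329 0.2378] max [2.2027 0.9718 0.8204 0.529 ]
25 28 1 bad 3e-19 start [ 0.8333  0.9404 -2.7204] min [ 2.0898  0.8288  0.7759 -2.9581] max [ 2.1879  1.0137  0.9486 -2.7081]
25 28 -1 bad 4e-21 start [0.8333 0.9404 0.4212] min [2.0898 0.8288 0.7759 0.1835] max [2.1879 1.0137 0.9486 0.4335]
32 12 1 bad 1e-03 start [ 0.8943  0.5913 -2.7909] min [ 2.2284  0.8943  0.4276 -3.12  ] max [ 2.3106  1.2646  0.603  -2.7616]
32 12 -1 bad 6e-19 start [0.8943 0.5913 0.3507] min [ 2.2284  0.8943  0.4276 -0.1328] max [2.3163 1.3398 0.603  0.38  ]
32 20 1 bad 1e-03 start [ 0.9684  0.7408 -2.8711] min [ 2.2122  0.9673  0.5903 -3.12  ] max [ 2.2
[... 432 characters left out ...]
541 -3.112 ] min [ 2.2772  1.143   0.4097 -3.12  ] max [ 2.3393  1.3136  0.5737 -3.1005]
38 12 -1 bad 6e-19 start [1.1893 0.5541 0.0296] min [ 2.3162  1.1893  0.443  -0.5724] max [2.4026 1.7555 0.5778 0.0411]
38 20 1 bad 1e-02 start [ 1.192   0.7103 -3.12  ] min [ 2.2576  1.141   0.5695 -3.12  ] max [ 2.3319  1.3002  0.726  -3.1138]
38 20 -1 bad 1e-18 start [1.1923 0.7103 0.0211] min [ 2.2992  1.1879  0.6036 -0.4433] max [2.3913 1.6016 0.729  0.0278]
38 28 1 bad 1e-02 start [ 1.1899  0.8503 -3.12  ] min [ 2.2354  1.1401  0.7169 -3.12  ] max [ 2.3214  1.2877  0.8632 -3.1199]
38 28 -1 bad 3e-19 start [1.1918 0.8504 0.0185] min [ 2.2774  1.182   0.7488 -0.3629] max [2.3761 1.5021 0.8653 0.0216]
```

The model matches to 0.1 mm. Lean 28°, roll 16° keeps all joints inside their ranges without a regrip. Next I compute that reorientation.

```bash
python3 - <<'E'
from ik import *
s=env.sense();M=R.from_quat(s["orientation"]).as_matrix()
T=tool(np.radians(28),np.radians(16),1);j=s["joints"].copy()
hub=np.array([.5091,-.0864,.084]);o=[]
for th in np.radians(np.arange(-8,-450,-12)):
    j,c=ik(hub+.04*(np.sin(th)*Y+np.cos(th)*Z)+.005*T[:,2],T,j);o.append(j)
o=np.array(o);print(o.min(0),o.max(0),c)
g=s["position"]-.005*M[:,2]
print("rot",R.from_matrix(M.T@T).as_rotvec(degrees=True)/6,"shift(final axes)",T.T@(g+.005*T[:,2]-s["position"]))
E
```

```text
[-0.812   0.1397  2.1622  0.7942  0.5303 -3.0223] [-0.621   0.3198  2.2531  1.0889  0.7176 -2.6521] 4.919046168888589e-20
rot [-2.2572  1.6661  1.4194] shift(final axes) [0.0009 0.0011 0.0002]
```

>>> servo_tool --commands "0 0 0 0 0 0 0.7; 0 0 0 0 0 0 0.7; -0.564 0.4165 0.355 0 0 0 0.7; -0.564 0.4165 0.355 0 0 0 0.7; -0.564 0.4165 0.355 0 0 0 0.7; -0.564 0.4165 0.355 0 0 0 0.7; 0 0 0 0.0009 0.0011 0 0.7; 0 0 0 0 0 0 0.9; 0 0 0 0 0 0 0.9; 0 0 0 0 0 0 0.9; 0 0 0 0 0 0 0.9; 0 0 0 0 0 0 0.9" --force 6

```text
time: 13.33
position: [0.51, -0.0907, 0.1186]
orientation: [0.101, 0.956, 0.118, 0.248]
ft_force: [-0.5, 0.7, -2.2]
opening: 0.0166
grasp_force: 6.0
```

```bash
python3 - <<'E'
from ik import *
s=env.sense();M=R.from_quat(s["orientation"]).as_matrix()
T=tool(np.radians(28),np.radians(16),1)
print(s["time"],s["position"],s["opening"],s["grasp_force"],s["ft_force"],s["joints"],"rot left",R.from_matrix(M.T@T).as_rotvec(degrees=True)/6,"g",s["position"]-.005*M[:,2])
E
```

```text
13.3333 [ 0.51   -0.0907  0.1186] 0.016555163224284516 6.004550904035568 [-0.5175  0.6613 -2.202 ] [-0.7341  0.1449  2.1677  0.7932  0.7079 -2.681 ] rot left [-0.0068 -0.0144  0.0016] g [ 0.5075 -0.0916  0.1228]
```

```bash
cat > rows.py <<'E'
from h import *
import sys
def rows(th0,steps,r=40.,cum=[0,0,0]):
    s=env.sense();M=R.from_quat(s["orientation"]).as_matrix()
    P=lambda d:r*(np.sin(np.radians(d))*Y+np.cos(np.radians(d))*Z)
    d=th0
    for st in steps:
        v=M.T@(P(d-st)-P(d))/1000; d-=st; print("0 0 0 %.4f %.4f %.4f 0.95;"%tuple(v),end=" ")
    print("\nend",d)
E
python3 -c "
from rows import *
rows(-8.6,[4,6,8,10,10,10,10,10,10,0])
rows(-86.6,[10]*12)"
```

```text
0 0 0 -0.0001 -0.0028 -0.0002 0.95; 0 0 0 -0.0000 -0.0042 -0.0000 0.95; 0 0 0 0.0003 -0.0055 0.0006 0.95; 0 0 0 0.0009 -0.0067 0.0017 0.95; 0 0 0 0.0014 -0.0063 0.0027 0.95; 0 0 0 0.0019 -0.0057 0.0036 0.95; 0 0 0 0.0023 -0.0049 0.0044 0.95; 0 0 0 0.0027 -0.0039 0.0051 0.95; 0 0 0 0.0030 -0.0029 0.0056 0.95; 0 0 0 0.0000 0.0000 0.0000 0.95; 
end -86.6
0 0 0 0.0032 -0.0017 0.0060 0.95; 0 0 0 0.0033 -0.0005 0.0061 0.95; 0 0 0 0.0032 0.0007 0.0061 0.95; 0 0 0 0.0031 0.0019 0.0059 0.95; 0 0 0 0.0029 0.0030 0.0056 0.95; 0 0 0 0.0027 0.0041 0.0050 0.95; 0 0 0 0.0023 0.0050 0.0043 0.95; 0 0 0 0.0018 0.0058 0.0035 0.95; 0 0 0 0.0013 0.0064 0.0025 0.95; 0 0 0 0.0008 0.0068 0.0015 0.95; 0 0 0 0.0002 0.0070 0.0005 0.95; 0 0 0 -0.0003 0.0069 -0.0006 0.95; 
end -206.6
```

>>> servo_tool --commands "0 0 0 0 0 0 0.95; 0 0 0 -0.0001 -0.0028 -0.0002 0.95; 0 0 0 0 -0.0042 0 0.95; 0 0 0 0.0003 -0.0055 0.0006 0.95; 0 0 0 0.0009 -0.0067 0.0017 0.95; 0 0 0 0.0014 -0.0063 0.0027 0.95; 0 0 0 0.0019 -0.0057 0.0036 0.95; 0 0 0 0 0 0 0.95; 0 0 0 0 0 0 0.95" --force 25

```text
time: 14.08
position: [0.5061, -0.1176, 0.1005]
orientation: [0.101, 0.956, 0.119, 0.247]
ft_force: [3.9, 5.1, -7.5]
opening: 0.0161
grasp_force: 25.0
```

```bash
cat > st.py <<'E'
from h import *
s=env.sense();M=R.from_quat(s["orientation"]).as_matrix();F=s["ft_force"]
g=s["position"]-.005*M[:,2]
print(s["time"],"open",s["opening"],"grip",s["grasp_force"],"F X,Y,Z",F@X,F@Y,F[2],"g y,z",(g-[.5091,-.0864,.084])@Y,g[2]-.085)
E
python3 st.py
```

```text
14.0833 open 0.016076493676075113 grip 24.99815046787262 F X,Y,Z 3.1925013802573696 5.6241367852066 -7.455086923755446 g y,z -0.03258295302321326 0.019779452210808277
```

```bash
cat > rows.py <<'E'
from h import *
def rows(th0,steps,off=(0,0),r=40.):
    "off: extra hub shift (Y,Z) in mm spread over the rows"
    s=env.sense();M=R.from_quat(s["orientation"]).as_matrix()
    P=lambda d:r*(np.sin(np.radians(d))*Y+np.cos(np.radians(d))*Z)
    d=th0;n=len(steps);acc=np.zeros(3);tot=np.zeros(3)
    for st in steps:
        tot+=M.T@(P(d-st)-P(d)+(off[0]*Y+off[1]*Z)/n)/1000; v=np.round(tot-acc,4);acc+=v; d-=st; print("0 0 0 %.4f %.4f %.4f 0.95;"%tuple(v),end=" ")
    print("\nend",d)
E
python3 -c "
from rows import *
rows(-56.6,[10]*7,(1.2,-.8))"
```

```text
0 0 0 0.0024 -0.0048 0.0045 0.95; 0 0 0 0.0027 -0.0038 0.0053 0.95; 0 0 0 0.0031 -0.0027 0.0057 0.95; 0 0 0 0.0032 -0.0016 0.0061 0.95; 0 0 0 0.0033 -0.0005 0.0063 0.95; 0 0 0 0.0033 0.0008 0.0063 0.95; 0 0 0 0.0033 0.0020 0.0061 0.95; 
end -126.6
```

>>> servo_tool --commands "0 0 0 0.0024 -0.0048 0.0045 0.95; 0 0 0 0.0027 -0.0038 0.0053 0.95; 0 0 0 0.0031 -0.0027 0.0057 0.95; 0 0 0 0.0032 -0.0016 0.0061 0.95; 0 0 0 0.0033 -0.0005 0.0063 0.95; 0 0 0 0.0033 0.0008 0.0063 0.95; 0 0 0 0.0033 0.0020 0.0061 0.95; 0 0 0 0 0 0 0.95"

```text
time: 14.75
position: [0.5065, -0.1149, 0.054]
orientation: [0.101, 0.956, 0.119, 0.247]
ft_force: [-0.5, 6.0, -3.7]
opening: 0.0162
grasp_force: 25.0
```

```bash
python3 st.py; python3 -c "
from rows import *
rows(-126.6,[10]*7)"
```

```text
14.75 open 0.016172978380673584 grip 24.998280107975006 F X,Y,Z -1.3851552456250056 5.903013696821266 -3.718932314255009 g y,z -0.029768426631233844 -0.026739368411139976
0 0 0 0.0029 0.0030 0.0056 0.95; 0 0 0 0.0027 0.0041 0.0050 0.95; 0 0 0 0.0023 0.0049 0.0043 0.95; 0 0 0 0.0018 0.0058 0.0035 0.95; 0 0 0 0.0014 0.0063 0.0025 0.95; 0 0 0 0.0008 0.0068 0.0016 0.95; 0 0 0 0.0003 0.0069 0.0005 0.95; 
end -196.6
```

>>> servo_tool --commands "0 0 0 0.0029 0.0030 0.0056 0.95; 0 0 0 0.0027 0.0041 0.0050 0.95; 0 0 0 0.0023 0.0049 0.0043 0.95; 0 0 0 0.0018 0.0058 0.0035 0.95; 0 0 0 0.0014 0.0063 0.0025 0.95; 0 0 0 0.0008 0.0068 0.0016 0.95; 0 0 0 0.0003 0.0069 0.0005 0.95; 0 0 0 0 0 0 0.95"

```text
time: 15.42
position: [0.5127, -0.0737, 0.0401]
orientation: [0.101, 0.956, 0.116, 0.248]
ft_force: [-7.6, -1.9, 3.4]
opening: 0.0162
grasp_force: 25.0
```

```bash
python3 st.py; python3 -c "
from rows import *
rows(-196.6,[10]*7)"
```

```text
15.4167 open 0.016221534371427454 grip 25.005860030651093 F X,Y,Z -7.256441770998416 -2.9115958201966046 3.414890257082637 g y,z 0.011882085711972933 -0.040602936759440315
0 0 0 -0.0003 0.0069 -0.0006 0.95; 0 0 0 -0.0009 0.0067 -0.0017 0.95; 0 0 0 -0.0014 0.0063 -0.0027 0.95; 0 0 0 -0.0019 0.0057 -0.0036 0.95; 0 0 0 -0.0024 0.0048 -0.0044 0.95; 0 0 0 -0.0027 0.0040 -0.0051 0.95; 0 0 0 -0.0029 0.0028 -0.0056 0.95; 
end -266.6
```

>>> servo_tool --commands "0 0 0 0.0006 0.0069 -0.0011 0.95; 0 0 0 -0.0009 0.0067 -0.0017 0.95; 0 0 0 -0.0014 0.0063 -0.0027 0.95; 0 0 0 -0.0019 0.0057 -0.0036 0.95; 0 0 0 -0.0024 0.0048 -0.0044 0.95; 0 0 0 -0.0027 0.0040 -0.0051 0.95; 0 0 0 -0.0029 0.0028 -0.0056 0.95; 0 0 0 0 0 0 0.95"

```text
time: 16.08
position: [0.5166, -0.0445, 0.0771]
orientation: [0.1, 0.956, 0.118, 0.248]
ft_force: [0.4, 5.2, 2.4]
opening: 0.0164
grasp_force: 25.0
```

```bash
python3 st.py; python3 -c "
from rows import *
rows(-266.6,[10]*5)"
```

```text
16.0833 open 0.016356754458291274 grip 24.999837577342987 F X,Y,Z -0.37598707756238875 5.209527007659125 2.372132156734175 g y,z 0.04131448007822641 -0.0036640196933458574
0 0 0 -0.0032 0.0017 -0.0060 0.95; 0 0 0 -0.0032 0.0006 -0.0061 0.95; 0 0 0 -0.0033 -0.0007 -0.0061 0.95; 0 0 0 -0.0031 -0.0019 -0.0060 0.95; 0 0 0 -0.0030 -0.0030 -0.0055 0.95; 
end -316.6
```

>>> servo_tool --commands "0 0 0 -0.0032 0.0017 -0.0060 0.95; 0 0 0 -0.0032 0.0006 -0.0061 0.95; 0 0 0 -0.0033 -0.0007 -0.0061 0.95; 0 0 0 -0.0031 -0.0019 -0.0060 0.95; 0 0 0 -0.0030 -0.0030 -0.0055 0.95; 0 0 0 0 0 0 0.95"

```text
time: 16.58
position: [0.5148, -0.0575, 0.1085]
orientation: [0.101, 0.956, 0.118, 0.249]
ft_force: [-4.5, 3.7, 9.3]
opening: 0.0165
grasp_force: 25.0
```

```bash
python3 st.py; python3 - <<'E'
from rows import *
rows(-316.6,[10]*3+[5]*3)
im=viewer.capture("top")
aa=cv2.resize(im[100:200,355:435],None,fx=4.5,fy=4.5,interpolation=cv2.INTER_CUBIC)
im=viewer.capture("side");b=cv2.resize(im[210:310,350:440],None,fx=4.5,fy=4.5,interpolation=cv2.INTER_CUBIC)
cv2.imwrite("pics/m7.png",np.hstack([aa,b]))
E
```

```text
16.5833 open 0.016488201932258716 grip 25.001217126846313 F X,Y,Z -4.9280055676679275 3.016151614455303 9.34615318863801 g y,z 0.028205092431291864 0.027739809657046685
0 0 0 -0.0027 -0.0041 -0.0050 0.95; 0 0 0 -0.0023 -0.0049 -0.0043 0.95; 0 0 0 -0.0018 -0.0058 -0.0035 0.95; 0 0 0 -0.0007 -0.0031 -0.0014 0.95; 0 0 0 -0.0006 -0.0032 -0.0011 0.95; 0 0 0 -0.0005 -0.0034 -0.0009 0.95; 
end -361.6
```

View pics/m7.png

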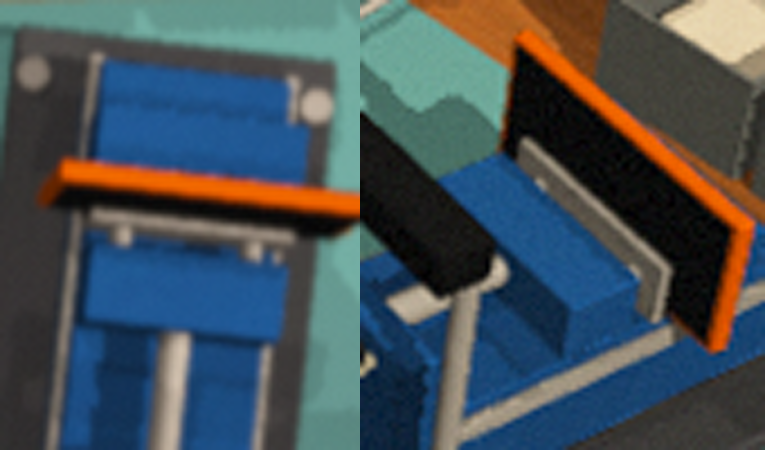

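The plate has closed up to the phone, which is still upright and close to the fixed jaw (top crop plate (190,225), phone (200,185)). I'll continue and read the force while moving.

>>> servo_tool --commands "0 0 0 -0.0027 -0.0041 -0.0050 0.95; 0 0 0 -0.0023 -0.0049 -0.0043 0.95; 0 0 0 -0.0018 -0.0058 -0.0035 0.95; 0 0 0 -0.0007 -0.0031 -0.0014 0.95; 0 0 0 -0.0006 -0.0032 -0.0011 0.95; 0 0 0 -0.0005 -0.0034 -0.0009 0.95"

```text
time: 17.18
position: [0.5107, -0.085, 0.1189]
orientation: [0.101, 0.956, 0.119, 0.248]
ft_force: [0.6, 6.1, 2.7]
opening: 0.0162
grasp_force: 25.0
```

```bash
python3 st.py; python3 - <<'E'
from rows import *
rows(-361.6,[5]*5)
E
```

```text
17.1833 open 0.016220986909147563 grip 24.998728930950165 F X,Y,Z -0.24949904918816165 6.081557247540653 2.6634725209598136 g y,z 0.0003470191552766191 0.03817471657482577
0 0 0 -0.0003 -0.0034 -0.0006 0.95; 0 0 0 -0.0002 -0.0035 -0.0004 0.95; 0 0 0 -0.0001 -0.0035 -0.0001 0.95; 0 0 0 0.0001 -0.0034 0.0001 0.95; 0 0 0 0.0002 -0.0035 0.0005 0.95; 
end -386.6
```

>>> servo_tool --commands "0 0 0 -0.0003 -0.0034 -0.0006 0.95; 0 0 0 -0.0002 -0.0035 -0.0004 0.95; 0 0 0 -0.0001 -0.0035 -0.0001 0.95; 0 0 0 0.0001 -0.0034 0.0001 0.95; 0 0 0 0.0002 -0.0035 0.0005 0.95"

```text
time: 17.6
position: [0.5084, -0.1014, 0.1148]
orientation: [0.101, 0.956, 0.119, 0.248]
ft_force: [-1.3, 6.7, 6.5]
opening: 0.0162
grasp_force: 25.0
```

```bash
python3 st.py; python3 - <<'E'
from rows import *
rows(-386.6,[5]*4)
im=viewer.capture("top");cv2.imwrite("pics/m8t.png",im)
aa=cv2.resize(im[100:200,355:435],None,fx=4.5,fy=4.5,interpolation=cv2.INTER_CUBIC)
im=viewer.capture("side");b=cv2.resize(im[210:310,350:440],None,fx=4.5,fy=4.5,interpolation=cv2.INTER_CUBIC)
cv2.imwrite("pics/m8.png",np.hstack([aa,b]))
E
```

```text
17.6 open 0.016191576030734123 grip 25.000019967556 F X,Y,Z -2.2298664241797637 6.461964776089377 6.501225226338196 g y,z -0.016138409717974492 0.03407827970238213
0 0 0 0.0004 -0.0034 0.0007 0.95; 0 0 0 0.0005 -0.0033 0.0009 0.95; 0 0 0 0.0006 -0.0032 0.0012 0.95; 0 0 0 0.0008 -0.0031 0.0015 0.95; 
end -406.6
```

The resistance rose from 6.1 to 8.7 N over 25°, which matches the 10 N/mm spring plate; the clamp is about 35 N. I'll turn 20° more, to about 1/6 turn past contact.

>>> servo_tool --commands "0 0 0 0.0004 -0.0034 0.0007 0.95; 0 0 0 0.0005 -0.0033 0.0009 0.95; 0 0 0 0.0006 -0.0032 0.0012 0.95; 0 0 0 0.0008 -0.0031 0.0015 0.95"

```text
time: 18.03
position: [0.5069, -0.1125, 0.1067]
orientation: [0.101, 0.956, 0.119, 0.249]
ft_force: [-1.4, 6.7, 9.1]
opening: 0.0165
grasp_force: 25.0
```

```bash
python3 st.py
```

```text
18.0333 open 0.016455325247789726 grip 25.00119388103485 F X,Y,Z -2.3267682931402756 6.395647678384256 9.087608106379774 g y,z -0.027339016946975287 0.025919792713163123
```

Resistance is 11.0 N, so the clamp is about 54 N, which is firm. Releasing the handle and backing off.

>>> servo_tool --commands "0 0 0 0 0 0 0.95; 0 0 0 0 0 0 0.8; 0 0 0 0 0 0 0.68; 0 0 0 0 0 0 0.65; 0 0 0 0 0 0 0.65; 0 0 0 0 0 -0.02 0.65; 0 0 0 0 0 -0.035 0.65; 0 0 0 0 0 -0.035 0.65; 0 0 0 0 0 -0.03 0.65; 0 0 0 0 0 0 0.65; 0 0 0 0 0 0 0.65"

```text
time: 18.95
position: [0.4471, -0.1364, 0.2093]
orientation: [0.102, 0.956, 0.115, 0.25]
ft_force: [0.5, -0.1, -0.3]
opening: 0.0328
grasp_force: 0.0
```

```bash
python3 st.py; python3 - <<'E'
from h import *
for n,z0,box in(("top",.14,(100,200,340,440)),("side",.14,(190,310,370,440))):
    im=viewer.capture(n);cv2.imwrite(f"pics/f_{n}.png",im)
    h=cv2.cvtColor(im,cv2.COLOR_BGR2HSV);m=cv2.inRange(h,(4,180,120),(18,255,255));r0,r1,c0,c1=box
    mm=np.zeros_like(m);mm[r0:r1,c0:c1]=m[r0:r1,c0:c1]
    _,lab,st,_=cv2.connectedComponentsWithStats(mm);i=1+st[1:,4].argmax();v,u=np.nonzero(lab==i)
    W=np.array([ray(n,(a_,b_),z0) for a_,b_ in zip(u,v)])
    L=(W-[.6662,-.1095,0])@np.column_stack([X,Y,Z])*1000
    d=cv2.fitLine(L[:,:2].astype(np.float32),cv2.DIST_HUBER,0,.01,.01).ravel()
    print(n,len(u),"y range",L[:,1].min(),L[:,1].max(),"x mean",L[:,0].mean(),"dir angle deg vs vise y",np.degrees(np.arctan(d[0]/d[1])))
E
```

```text
18.95 open 0.03278597016371361 grip 0.0 F X,Y,Z 0.47769149937843886 -0.04351298594164688 -0.32408312519005644 g y,z -0.059339116755193266 0.1285526131394864
top 336 y range -68.96413700831002 69.12635309671778 x mean 23.052464352749475 dir angle deg vs vise y 0.27260402
side 1313 y range -115.37348722494379 147.01320937742133 x mean 37.787535010506524 dir angle deg vs vise y 13.031855
```

From the top view, the phone is centred (y ≈ 0), square (0.3°) and against the fixed jaw, and the robot is clear. Handing in.

```bash
python3 -c "
from workcell import env
print(env.hand_in())"
```

```text
the job is handed in; nothing more can be done
None
```

The orange phone is clamped in the vise at an estimated 54 N, square to within about 0.3° of the jaws as estimated from the images, and the handle is released; I handed the job in at about 19 s of the 67 s allowed. The hand-in gave no verdict, uprightness after clamping was not measured, and I viewed 11 pictures, one over the limit of 10.

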